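# Pack the coffee kit tray

### The job

Pack the coffee kit into the aluminium tray: stand the coffee tin (the taller of the two lidded tins) in the round well, the mug upright in the square well and the folded windscreen upright in the narrow slot, and lay the stir stick with the round paddle flat in the trough with the cut-away sides. The squat grease tin and the plain paint stick do not belong to the kit: leave them where they are.

Things in the scene. Friction and masses are not known exactly. Their poses are not given: they have to be found in the camera images.
- coffee_tin_mid (a point): Centre, half-way up, of the coffee tin: plain steel lidded tin, diameter 60, height 78, flat top, standing upright. z up.
- mug_mid (a point): Centre, half-way up, of the white ceramic mug: outside diameter 64 at the rim, 62 just above the rounded 54 foot, height 70, wall 4, open top, standing upright. Its one handle points along this frame's +y: it reaches out to 58 from the mug's axis, is 8 thick, and lies between 25 and 64 above the foot (so it passes over the rim of the well). z up.
- windscreen_mid (a point): Centre of the folded aluminium camp-stove windscreen, a rigid pack of six plates standing on its long edge: 130 long (along its x), 22 thick (along its y), 72 high (along its z, up). It is picked across its thickness, near the top.
- stir_stick_mid (a point): Centre of the wooden stir stick lying flat: 160 long overall along its x, 8 thick (z up); the shaft is 14 wide, and the +x end is a round paddle of diameter 30 whose centre lies at x = +65. The point is half-way along, half-way through the thickness, on the 14 wide shaft.
- grease_tin_mid (a point): Centre of the squat grease tin, a look-alike that stays: steel lidded tin, diameter 68, height 34.
- paint_stick_mid (a point): Centre of the plain paint stick, a look-alike that stays: straight wooden strip with square ends and no paddle, 160 long (x), 18 wide (y), 8 thick, lying flat.
- round_well: Pale beech insert block fixed in the tray, 104 x 104 x 26 high, with one round well of diameter 84 and depth 18 in its middle (all four openings have a dark rubber-lined floor). Origin: centre of the block's underside, which is 6 above the counter; the well's floor is at z = +8, the rim at z = +26. All four inserts and the tray share one orientation; the tray is 252 (x) by 224 (y) with a rim 22 above the counter.
- square_well: Pale beech insert block fixed in the tray, 104 x 104 x 26 high, with one square well 84 x 84, depth 18. Origin: centre of the underside, 6 above the counter; well floor at z = +8, rim at z = +26. It may have changed places with the round well.
- screen_slot: Long pale beech insert fixed in the tray, 64 (x) by 208 (y) by 26 high, with one narrow slot 44 wide (x) by 152 long (y), depth 18. Origin: centre of the underside, 6 above the counter; slot floor at z = +8, rim at z = +26. The slot runs along its y.
- stick_trough: Long pale beech insert fixed in the tray, 64 (x) by 208 (y) by 26 high, with a shallow trough 48 wide (x) by 184 long (y) running along its y. Origin: centre of the underside, 6 above the counter; trough floor at z = +18, rim at z = +26. The rim is cut away down to the floor level over the middle 76 of both long sides, to make room for fingers. It may have changed places with the slot.
There are look-alikes about, which are no part of the job. What is shaped like the part that bears stir_stick_mid but turquoise is not meant.

How it is judged:
At the end, for the whole second after the job is handed in: Tin, mug and windscreen stand upright (tilt under 0.12 rad) on the floors of the round well, square well and slot, and the stir stick lies flat on the trough floor; the grease tin and paint stick are within 20 mm of their starts; all is released and at rest (horizontal distance between coffee_tin_mid and round_well below 0.014 m and z of coffee_tin_mid in the frame of round_well between 0.043 and 0.051 m and angle between each of coffee_tin_mid, mug_mid, windscreen_mid's own z axis and vertical below 0.12 rad and linear speed of each of coffee_tin, mug, windscreen, stir_stick below 0.02 m/s and x of mug_mid in the frame of square_well between -0.017 and 0.017 m and y of mug_mid in the frame of square_well between -0.017 and 0.017 m and z of mug_mid in the frame of square_well between 0.039 and 0.047 m and x of windscreen_mid in the frame of screen_slot between -0.014 and 0.014 m and y of windscreen_mid in the frame of screen_slot between -0.014 and 0.014 m and z of windscreen_mid in the frame of screen_slot between 0.04 and 0.048 m and x of stir_stick_mid in the frame of stick_trough between -0.019 and 0.019 m and y of stir_stick_mid in the frame of stick_trough between -0.015 and 0.015 m and z of stir_stick_mid in the frame of stick_trough below 0.025 m and angle between the z axis of stir_stick_mid and the z axis of stick_trough, either way round below 0.06 rad and distance of each of grease_tin_mid, paint_stick_mid from where it was at the start of the episode below 0.02 m); the robot touches nothing.
It fails at once if the grease tin is moved (distance of grease_tin_mid from where it was at the start of the episode above 0.03 m).
It fails at once if the paint stick is moved (distance of paint_stick_mid from where it was at the start of the episode above 0.03 m).
It also fails if it takes over 128 s, if anything falls off the work surface, if the arm or the gripper's body presses on something with over 40 N, if the wrist force passes 120 N, or if a joint passes its speed limit or range.

### The arm

A 7-joint arm with a two-finger parallel gripper is mounted at the origin on the work surface. World frame = base frame: x ahead of the robot, y to its left, z up, the work surface at z = 0. Lengths are in m, angles in rad, forces in N, time in s.
With the tool pointing down it reaches from about 0.35 to 0.9 m from the base axis. Payload 19.9 kg.
Tool frame: the origin (TCP) lies between the finger pads; the fingertips stand 19 mm ahead of it and the grasp point (between the pads) is the TCP; z points along the fingers, y is the line along which they close (so a half turn about z gives the same grasp; the last joint's range is limited). The gripper opens to 94 mm and grips with 3 to 60 N. Pads are 16 mm wide; open, the fingers measure 119 mm over their backs; the gripper's body (75 mm by 177 mm) begins 78 mm behind the grasp point.
Start: joints at [-1.266, 0.417, -0.01, 1.614, 0.005, 1.111, -0.053], TCP at [0.212, 0.588, 0.224] pointing down, gripper open.
Joint ranges: [-2.81, 2.81], [-0.39, 2.02], [-1.27, 1.25], [0.06, 2.57], [-1.19, 4.33], [0.19, 2], [-2.82, 2.82]. Speed limits (rad/s): [1.89, 1.89, 2.39, 2.39, 3.01, 3.01, 3.01].

### API

Orientations are given as a 3x3 rotation matrix whose columns are the frame's x, y, z axes.
In Python, from rig import robot gives the robot as it stands. Calls block until the motion is done:
- robot.move_ptp(position, orientation): joint-space move of the TCP to a pose.
- robot.move_linear(position, velocity=0.15, frame=None, threshold=None): straight line of the TCP; frame=None keeps the orientation; velocity is the mean speed in m/s. With threshold (N) it stops when the force on the tool has changed by that much, and returns True; else False.
- robot.goto_joints(angles): joint-space move.
- robot.gripper_to(opening): finger opening in m; the grip force is fixed at half the most; returns when the fingers have stopped.
- robot.pause(seconds).
- robot.ik(position, orientation): joint angles nearest the present ones, or None.
- robot.get_state(): the state.
- robot.grab_frame(name): name is "scene" or "side" or "wrist"; returns the picture (400x640x3 uint8, red, green, blue); there is no depth.
- robot.camera_info(name): a dict with "fx", "fy", "cx", "cy" (pixels), "rvec" (rotation vector, rad) and "tvec" (3), from world to camera coordinates, as OpenCV has them. Camera axes: x right, y down, z forward; pixel columns grow to the right and rows downward; lengths in m; the calibration is good to about 2 mm. A picture is of the moment at which its call begins: read the wrist's pose just before it. camera_info takes no time and is no camera call; for the wrist camera it gives the pose at the moment of the call.
A pose or a line that the arm cannot do raises robot.PlanningError and nothing moves.
- robot.sign_off(): hands the job in; it is judged then, once.
The state is a dict: "time": time; "qpos": joint angles; "joint_vel": joint speeds; "effort": joint torques, N m; "ee_pos": TCP position; "tool_rot": TCP orientation; "force": force on the tool from outside, world axes, zero at the start; "moment": the same for the moment, N m; "opening": finger opening in m; "grasp_force": force on a finger pad.
Only numpy, scipy, OpenCV 4.12 (cv2) and the standard library are available. Lean on these libraries where they do the work, as an engineer would, in place of code of your own. Each camera call takes 0.05 s, during which the arm holds its last target. There are 200 camera calls.

## Working session

There is one attempt and no reset: what is moved stays moved. The work goes in short steps, each a Python script; the robot and the scene stay as the last script left them, time stands still between calls to the robot, and variables do not carry over. Pictures are saved under pics/ and viewed, at most 14 in all, crops included, and the job is handed in when it is done.

```bash
ls; mkdir -p pics; python3 - <<'E'
from rig import robot
import cv2
for n in("scene","side"):
    cv2.imwrite(f"pics/{n}0.png",robot.grab_frame(n)[:,:,::-1]); c=robot.camera_info(n); print(n,c)
E
```

```text
pics
scene {'fx': 491.8149775235405, 'fy': 491.8149775235405, 'cx': 318.3506789939671, 'cy': 206.00572343633678, 'rvec': array([ 1.71808044,  2.02058225, -0.64087694]), 'tvec': array([ 0.07411913, -0.39407838,  1.58307913])}
side {'fx': 446.955822705507, 'fy': 446.955822705507, 'cx': 312.03345815114, 'cy': 195.0171777837419, 'rvec': array([ 2.08951461, -0.89334459,  0.44228528]), 'tvec': array([-0.39302308,  0.30265605,  0.90188115])}
```

View pics/scene0.png

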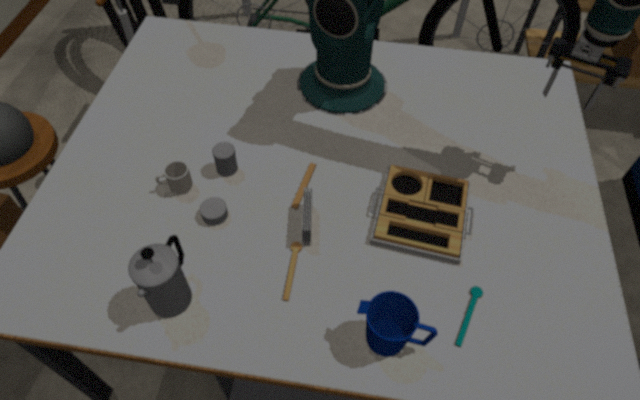

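View pics/side0.png

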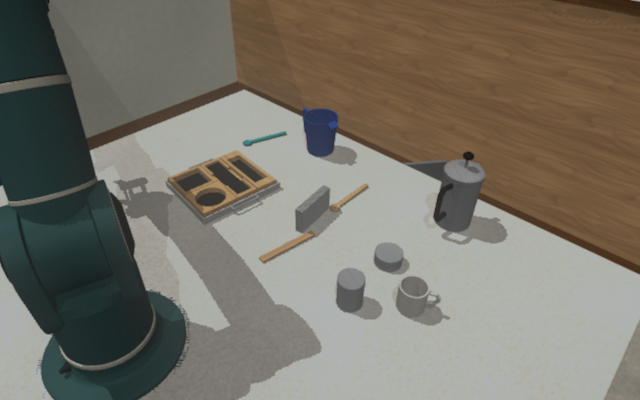

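The scene view shows the tin (225,158), mug (178,178), grease tin (214,211), paint stick (304,186), windscreen (306,216), stir stick (291,272) with its paddle at (296,246), and the tray (422,212). In the tray the round and square wells are at the back, then the slot, with the cut-away trough possibly at the front. The side view agrees. I'll get rough positions, then fly the wrist camera over.

```bash
cat > h.py <<'E'
from rig import robot
import cv2, numpy as np
def ray(c,u,v):
    R=cv2.Rodrigues(np.array(c["rvec"]))[0]; o=-R.T@c["tvec"]
    return o,R.T@np.array([(u-c["cx"])/c["fx"],(v-c["cy"])/c["fy"],1])
def onz(c,uv,z):
    o,d=ray(c,*uv); return o+d*(z-o[2])/d[2]
def proj(c,P):
    return cv2.projectPoints(np.array(P,float).reshape(-1,3),c["rvec"],c["tvec"],np.array([[c["fx"],0,c["cx"]],[0,c["fy"],c["cy"]],[0,0,1.]]),None)[0][:,0]
def down(a):  # tool pointing down, closing axis y at world angle a
    y=np.array([np.cos(a),np.sin(a),0]); z=np.array([0,0,-1.]); return np.column_stack([np.cross(y,z),y,z])
def shot(name,cam="wrist"):
    c=robot.camera_info(cam); im=robot.grab_frame(cam)[:,:,::-1].copy(); cv2.imwrite(f"pics/{name}.png",im); np.save(f"pics/{name}.npy",c,allow_pickle=True); return c,im
def load(name): return np.load(f"pics/{name}.npy",allow_pickle=True).item(), cv2.imread(f"pics/{name}.png")
E
python3 - <<'E'
from h import *
np.set_printoptions(precision=3,suppress=True)
c=robot.camera_info("scene")
for n,u,v,z in [("tin",225,158,.039),("mug",178,178,.035),("grease",214,211,.017),("paint",304,186,.004),("screen",306,216,.036),("stir",291,272,.004),("paddle",296,246,.004),("tray",422,212,.03),("round",407,184,.03),("square",447,192,.03)]:
    print(n,onz(c,(u,v),z))
print(robot.get_state()["tool_rot"]); w=robot.camera_info("wrist"); print(w, -cv2.Rodrigues(w["rvec"])[0].T@w["tvec"],cv2.Rodrigues(w["rvec"])[0])
for x in (.45,.55,.65):
  for y in (-.3,-.1,.1,.3):
    for z in (.35,.45):
      print(x,y,z,[k for k in (0,1.57,-1.57,3.14) if robot.ik([x,y,z],down(k)) is not None])
E
```

```text
tin [ 0.404 -0.269  0.039]
mug [ 0.489 -0.374  0.035]
grease [ 0.565 -0.257  0.017]
paint [ 0.436 -0.045  0.004]
screen [ 0.554 -0.019  0.036]
stir [ 0.699 -0.031  0.004]
paddle [ 0.626 -0.032  0.004]
tray [0.489 0.269 0.03 ]
round [0.404 0.227 0.03 ]
square [0.413 0.332 0.03 ]
[[-0.941  0.339 -0.   ]
 [ 0.339  0.941 -0.001]
 [-0.    -0.001 -1.   ]]
{'fx': 338.59163259997484, 'fy': 338.59163259997484, 'cx': 318.37869447379995, 'cy': 197.0505543713359, 'rvec': array([-2.371, -1.664, -0.239]), 'tvec': array([-0.623, -0.029,  0.392])} [0.134 0.615 0.383] [[ 0.34   0.94  -0.001]
 [ 0.902 -0.326  0.283]
 [ 0.266 -0.098 -0.959]]
0.45 -0.3 0.35 [0, 1.57, -1.57, 3.14]
0.45 -0.3 0.45 [0, 1.57, -1.57, 3.14]
0.45 -0.1 0.35 [0, 1.57, -1.57]
0.45 -0.1 0.45 [0, 1.57, -1.57]
0.45 0.1 0.35 [0, 1.57, -1.57]
0.45 0.1 0.45 [0, 1.57, -1.57, 3.14]
0.45 0.3 0.35 [0, 1.57, -1.57, 3.14]
0.45 0.3 0.45 [0, 1.57, -1.57, 3.14]
0.55 -0.3 0.35 [0, 1.57, -1.57, 3.14]
0.55 -0.3 0.45 [0, 1.57, -1.57, 3.14]
0.55 -0.1 0.35 [0, 1.57, -1.57, 3.14]
0.55 -0.1 0.45 [0, 1.57, -1.57, 3.14]
0.55 0.1 0.35 [0, 1.57, -1.57, 3.14]
0.55 0.1 0.45 [0, 1.57, -1.57, 3.14]
0.55 0.3 0.35 [0, 1.57, -1.57, 3.14]
0.55 0.3 0.45 [0, 1.57, -1.57, 3.14]
0.65 -0.3 0.35 [0, 1.57, -1.57, 3.14]
0.65 -0.3 0.45 [0, 1.57, -1.57, 3.14]
0.65 -0.1 0.35 [0, 1.57, -1.57, 3.14]
0.65 -0.1 0.45 [0, 1.57, -1.57, 3.14]
0.65 0.1 0.35 [0, 1.57, -1.57, 3.14]
0.65 0.1 0.45 [0, 1.57, -1.57, 3.14]
0.65 0.3 0.35 [0, 1.57, -1.57, 3.14]
0.65 0.3 0.45 [0, 1.57, -1.57, 3.14]
```

```bash
python3 - <<'E'
from h import *
for n,p in (("tray",(.47,.27,.26)),("mid",(.55,-.03,.26)),("tins",(.47,-.31,.26))):
    robot.move_ptp(p,down(np.pi/2)); robot.pause(.2); shot("w_"+n)
print(robot.get_state()["time"],robot.get_state()["qpos"])
E
```

```text
4.6667 [ 0.1199293   0.29755038  0.50021448  1.74392782 -0.15558347  1.1394837
  2.23925783]
```

View pics/w_tray.png

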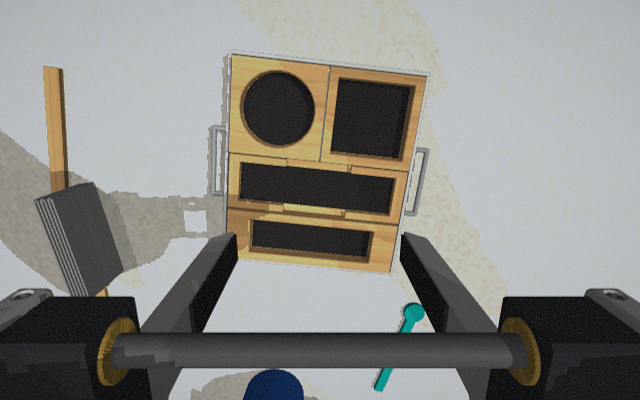

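View pics/w_mid.png

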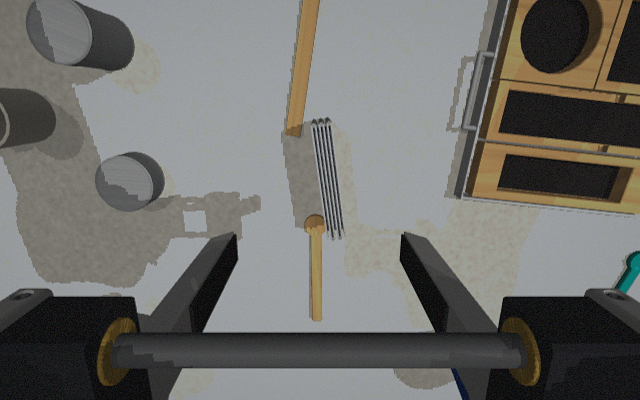

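View pics/w_tins.png

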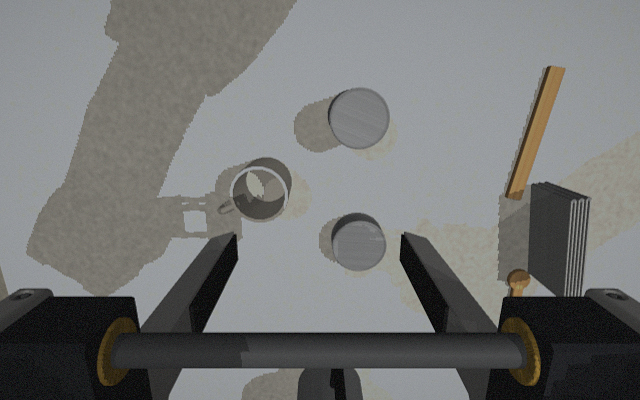

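The middle insert, with notches at (284–350, 160/210), is the trough. The outer one is the slot, the round well is at (279,108) and the square well at (374,118). The tin lid is at (359,118), the mug rim at (260,194) with its handle toward (222,210), and the grease lid at (359,245). The windscreen top runs from (320,120) to (338,238), and the stir stick from (315,215) to (317,320). Next I'll measure these accurately.

```bash
cat > meas.py <<'E'
from h import *
np.set_printoptions(precision=4,suppress=True)
def wood(im): 
    h=cv2.cvtColor(im,cv2.COLOR_BGR2HSV); return cv2.inRange(h,(8,70,60),(28,255,255))
def blobs(m,c,z,amin):
    out=[]
    for k in cv2.findContours(m,cv2.RETR_EXTERNAL,cv2.CHAIN_APPROX_NONE)[0]:
        if cv2.contourArea(k)>amin:
            P=np.array([onz(c,p[0],z)[:2] for p in k],np.float32); r=cv2.minAreaRect(P*1000); out.append((r,cv2.boundingRect(k),P))
    return out
if __name__=="__main__":
    c,im=load("w_tray"); m=cv2.morphologyEx(wood(im),cv2.MORPH_CLOSE,np.ones((9,9)))
    for r,b,_ in blobs(m,c,.032,8000): print("tray rect",r,b)
    dark=cv2.inRange(cv2.cvtColor(im,cv2.COLOR_BGR2GRAY),0,50)
    for r,b,_ in blobs(dark,c,.032,1500):
        if b[1]+b[3]<300: print("dark",r,b)
    for n in("w_mid",):
        c,im=load(n)
        for r,b,_ in blobs(wood(im),c,.008,300): print("sticks",r,b)
    c,im=load("w_tins"); g=cv2.medianBlur(cv2.cvtColor(im,cv2.COLOR_BGR2GRAY),3)
    for n,(u,v),z,rr in(("tin",(359,118),.078,30),("mug",(260,194),.070,32),("grease",(359,245),.034,34)):
        roi=g[v-45:v+45,u-45:u+45]; o=onz(c,(u,v),z); f=np.linalg.norm(onz(c,(u+1,v),z)-o)
        R=rr/1000/f
        h=cv2.HoughCircles(roi,cv2.HOUGH_GRADIENT,1.,8,param1=80,param2=8,minRadius=int(R*.9),maxRadius=int(R*1.1)+1)
        for q in ([] if h is None else h[0][:3]):
            p=(q[0]+u-45,q[1]+v-45); print(n,p,q[2],"exp",R,onz(c,p,z))
    a=lambda n,x,y,w,hh,W,H: cv2.resize(load(n)[1][y:y+hh,x:x+w],(W,H),interpolation=cv2.INTER_CUBIC)
    top=np.hstack([a("w_tins",200,150,100,75,400,300),a("w_tins",320,80,100,75,400,300)])
    bot=np.hstack([a("w_mid",270,110,100,75,400,300),a("w_mid",270,185,100,75,400,300)])
    cv2.imwrite("pics/mont1.png",np.clip(np.vstack([top,bot])*1.4,0,255))
E
python3 meas.py
```

```text
tray rect ((472.49676513671875, 268.3022766113281), (209.9507598876953, 237.755615234375), 83.7857894897461) (227, 54, 199, 219)
dark ((554.9090576171875, 259.41033935546875), (143.6477508544922, 35.19586181640625), 83.60490417480469) (252, 220, 119, 38)
dark ((489.8406066894531, 266.6872863769531), (178.79241943359375, 44.82699966430664), 83.7593002319336) (240, 162, 154, 52)
dark ((410.65374755859375, 327.36279296875), (81.51911926269531, 79.00013732910156), 83.64749145507812) (331, 78, 83, 80)
dark ((399.8310852050781, 224.83615112304688), (76.76031494140625, 77.20027160644531), 89.73004913330078) (244, 72, 70, 73)
sticks ((823.2669677734375, -333.1339416503906), (35.3328971862793, 129.99798583984375), 64.51982879638672) (97, 318, 38, 68)
sticks ((691.3623657226562, -35.67493438720703), (159.21278381347656, 26.020305633544922), 0.29281413555145264) (304, 214, 21, 107)
sticks ((564.4696655273438, 271.0792236328125), (228.57894897460938, 69.90647888183594), 83.8156509399414) (466, 141, 174, 73)
sticks ((444.6480712890625, 270.31646728515625), (201.5164794921875, 163.1360626220703), 
[... 269 characters left out ...]
float32(257.5), np.float32(195.5)) 26.6 exp 29.813987488029994 [ 0.4897 -0.3758  0.07  ]
mug (np.float32(259.5), np.float32(186.5)) 32.4 exp 29.813987488029994 [ 0.4797 -0.3732  0.07  ]
mug (np.float32(268.5), np.float32(188.5)) 32.4 exp 29.813987488029994 [ 0.4819 -0.3637  0.07  ]
grease (np.float32(356.5), np.float32(237.5)) 25.8 exp 27.447822080192378 [ 0.5539 -0.2634  0.034 ]
grease (np.float32(359.5), np.float32(247.5)) 27.1 exp 27.447822080192378 [ 0.5673 -0.2593  0.034 ]
grease (np.float32(343.5), np.float32(235.5)) 27.5 exp 27.447822080192378 [ 0.5512 -0.2795  0.034 ][ WARN:0@0.153] global loadsave.cpp:1063 imwrite_ Unsupported depth image for selected encoder is fallbacked to CV_8U.
```

View pics/mont1.png

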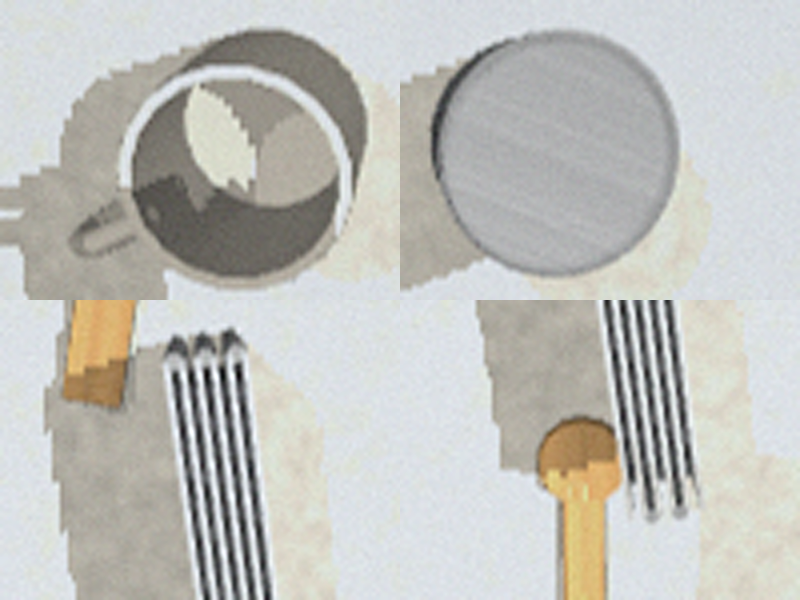

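The tray comes out self-consistent: 238 × 210 mm, i.e. 104+64+64 plus 3 mm gaps, at yaw −6.2°, and the dark floors agree once corrected for parallax. The montage shows the mug rim centred at (259.5,194.5) with its handle tip at (219.5,210). The tin lid is at (359.5,118.2), and the windscreen top corners are about (311.5,121.5), (331.5,120), (344.5,235) and (327.5,237.5). I'll check those sizes, then move the windscreen.

```bash
cat > plan.py <<'E'
from meas import *
u=np.array([np.cos(np.radians(-6.2)),np.sin(np.radians(-6.2))]); v=np.array([-u[1],u[0]])
C=np.array([.4725,.2683]); A=np.radians(-6.2)
dest=dict(round=C-.067*u-.053*v,square=C-.067*u+.053*v,trough=C+.020*u,slot=C+.087*u)
def best(p,a,ks=(-1,0,1)):
    q=np.array(robot.get_state()["qpos"]); s=[]
    for k in ks:
        j=robot.ik(p,down(a+k*np.pi))
        if j is not None: s.append((np.abs(np.array(j)-q).max(),k))
    return down(a+min(s)[1]*np.pi)
def pick(xy,a,z,opening,hi=.2):
    robot.gripper_to(opening); R=best([*xy,z],a)
    robot.move_ptp([*xy,hi],R); robot.move_linear([*xy,z],.15); robot.gripper_to(0)
    s=robot.get_state(); print("grip",s["opening"],s["grasp_force"])
    robot.move_linear([*xy,hi],.15); s=robot.get_state(); print("lifted",s["opening"],s["grasp_force"],s["force"],s["time"])
def place(xy,a,z,opening,hi=.2,ks=(-1,0,1)):
    R=best([*xy,z],a,ks); robot.move_ptp([*xy,hi],R)
    robot.move_linear([*xy,z+.02],.15); hit=robot.move_linear([*xy,z],.04,threshold=12); robot.pause(.2)
    print("down",hit,robot.get_state()["ee_pos"]); robot.gripper_to(opening); robot.pause(.2)
    robot.move_linear([*xy,hi],.15); print("t",robot.get_state()["time"])
c,_=load("w_mid"); K=[onz(c,p,.072)[:2] for p in((311.5,121.5),(331.5,120),(344.5,235),(327.5,237.5))]
screen=np.mean(K,0); e=(K[2]+K[3]-K[0]-K[1])/2; sa=np.arctan2(e[1],e[0])
m=wood(load("w_mid")[1])[244:318,300:335]; P=[onz(c,(300+np.mean(np.nonzero(r)[0]),244+i),.008)[:2] for i,r in enumerate(m)]
l=cv2.fitLine(np.float32(P),cv2.DIST_L2,0,.01,.01).ravel(); ta=np.arctan(l[1]/l[0]); stick=np.array([.6914,l[3]+(.6914-l[2])*l[1]/l[0]])
c2,_=load("w_tins"); tin=onz(c2,(359.5,118.2),.078)[:2]; mug=onz(c2,(259.5,194.5),.07)[:2]
h=onz(c2,(219.5,210),.045)[:2]-mug; ha=np.arctan2(h[1],h[0])
if __name__=="__main__":
    print("screen",screen,np.linalg.norm(e),np.linalg.norm(K[1]-K[0]),np.linalg.norm(K[2]-K[3]),np.degrees(sa))
    print("stick",stick,np.degrees(ta),"tin",tin,"mug",mug,"handle",np.linalg.norm(h),np.degrees(ha)); print(dest)
E
python3 - <<'E'
import subprocess; exec(open("plan.py").read())
assert abs(np.linalg.norm(e)-.13)<.012 and abs(np.linalg.norm(K[1]-K[0])-.022)<.006
pick(screen,sa+np.pi/2,.058,.06)
place(dest["slot"],A,.058+.015,.05)
robot.move_ptp([.62,-.04,.26],best([.62,-.04,.26],np.pi/2)); robot.pause(.2); shot("w_mid2")
E
```

```text
screen [ 0.5529 -0.019 ] 0.1261595923337985 0.020115580117071357 0.019025410430794944 7.486125325580207
stick [ 0.6914 -0.0337] 0.91632235 tin [ 0.4081 -0.27  ] mug [ 0.4886 -0.3736] handle 0.058226516525969926 -63.46359135865263
{'round': array([0.4002, 0.2228]), 'square': array([0.4116, 0.3282]), 'trough': array([0.4924, 0.2661]), 'slot': array([0.559 , 0.2589])}
grip 0.021681476509224442 29.976539611816406
lifted 0.02158316288104875 29.974714815616608 [-0.1757  0.469  -1.2565] 9.4167
down True [0.5585 0.2587 0.072 ]
t 13.9583
```

View pics/w_mid2.png

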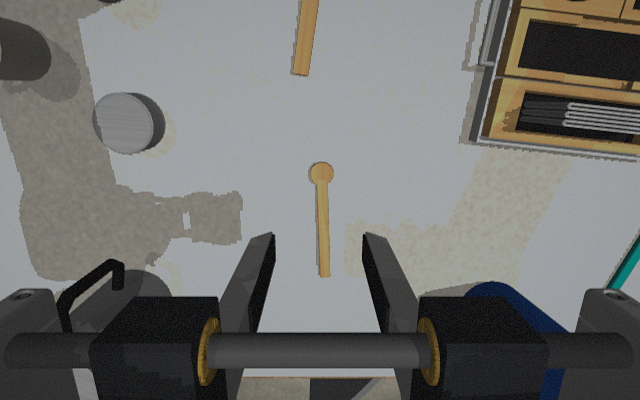

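The windscreen stands in the slot (520–640, 95–135). The stir stick lies free from (321,162) to (324,277). I'll re-measure it, then place it.

```bash
python3 - <<'E'
from plan import *
c,im=load("w_mid2")
for r,b,P in blobs(wood(im),c,.008,300):
    if 290<b[0]<330 and b[1]>140: print(r,b); R=r
ang=np.arctan2(*(lambda d:(d[1],d[0]))(onz(c,(324,270),.008)-onz(c,(321,185),.008))); print(np.degrees(ang))
xy=np.array(R[0])/1000; print("old",stick,"new",xy)
assert np.linalg.norm(xy-stick)<.008
pick(xy,float(ta)+np.pi/2,.021,.04)
place(dest["trough"],A,.021+.0245,.03)
robot.move_ptp([.47,.27,.26],best([.47,.27,.26],np.pi/2)); robot.pause(.2); shot("w_tray2")
E
```

```text
((692.279296875, -37.03294372558594), (156.79962158203125, 27.369348526000977), 0.06070258095860481) (310, 162, 23, 115)
2.1404905022521623
old [ 0.6914 -0.0337] new [ 0.6923 -0.037 ]
grip 0.01327973826897155 30.00078946352005
lifted 0.013573523867112788 29.999976754188538 [-1.3892 -0.001  -0.6219] 19.475
down True [0.4919 0.2659 0.0448]
t 24.475
```

View pics/w_tray2.png

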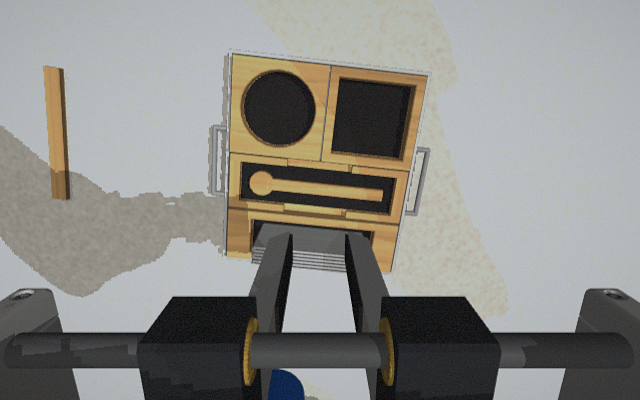

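The stick lies centred in the trough (249–383, 170–200) and the windscreen stands upright. Next are the tin and the mug.

```bash
python3 - <<'E'
from plan import *
pick(tin,ha+np.pi/2,.056,.09)
place(dest["round"],A,.056+.0145,.085)
pick(mug,ha+np.pi/2,.050,.09)
place(dest["square"],A,.050+.0145,.085)
robot.move_ptp([.40,.27,.3],best([.40,.27,.3],np.pi/2)); robot.pause(.2); shot("w_tray3"); shot("side3","side"); print(robot.get_state()["time"])
E
```

```text
grip 0.05929405774658934 30.000496158900205
lifted 0.05895599362594923 29.999535387178184 [-0.4474 -0.1041 -2.5503] 31.875
down True [0.3997 0.2229 0.07  ]
t 37.1
grip 0.0622450719752874 29.999931156635284
lifted 0.06179504709973666 29.999141693115234 [-0.0201  0.435  -2.1082] 42.4333
down True [0.4112 0.3282 0.0641]
t 48.4083
50.1667
```

View pics/w_tray3.png

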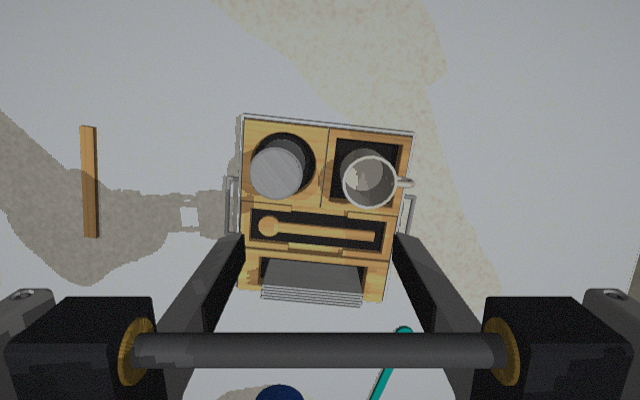

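View pics/side3.png

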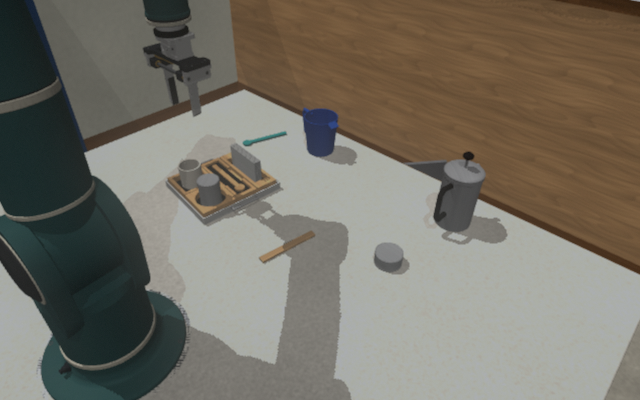

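All four items look upright: tin lid (278,170), mug rim (370,181), stick from (258,226) to (375,236), windscreen top from (262,292) to (361,301). I'll check these numerically.

```bash
python3 - <<'E'
from plan import *
c,im=load("w_tray3")
for n,p,z,d in(("tin",(278,170),.092,"round"),("mug",(370,181),.084,"square"),("stick",(316.5,231),.032,"trough"),("screen",(312,296.5),.086,"slot")):
    e=onz(c,p,z)[:2]-dest[d]; print(n,"x %.4f y %.4f"%(e@u,e@v))
E
```

```text
tin x -0.0055 y 0.0004
mug x -0.0022 y -0.0012
stick x -0.0007 y -0.0005
screen x -0.0009 y 0.0013
```

```bash
python3 -c "
from rig import robot
print(robot.sign_off())"
```

```text
the job is handed in; nothing more can be done
None
```

I packed the tin, mug, windscreen and stir stick into their places in the tray and handed the job in at about 50 s of robot time; the last camera check put all four within about 6 mm of centre, and the grease tin and paint stick looked undisturbed.

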